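# Turn a reagent series round into the bottle rack

## Task

The four reagent bottles stand in the row of white cups in their order of use. The series is to be run backwards next, so move all four into the grey rack in reverse order: the bottle that now stands furthest left in the cups goes into the rack's right-hand end hole, the next one into the hole beside it, and so on, left and right as seen from the robot. Keep the bottles upright, and leave each one standing on the floor of the rack in its own hole.

Things in the scene. Friction and masses are not known exactly. Their poses are not given: they have to be found in the camera images.
- dropper_bottle: Small amber glass dropper bottle with a black rubber teat: round body 25 mm across, straight up to 56 mm; black collar 18 mm across from 64 to 76 mm, above it the teat, 12 mm across, to 98 mm (the top). Heights from its underside. Loose, stands upright, weighs 30 to 65 g. Origin: centre of its underside, z up its axis.
- nozzle_bottle: Small white plastic bottle with a long pointed white nozzle: round body 24 mm across, straight up to 62 mm; collar 17 mm across from 70 to 83 mm, then the nozzle tapering to its tip at 106 mm. Heights from its underside. Loose, stands upright, weighs 30 to 65 g. Origin: centre of its underside, z up its axis.
- stopper_bottle: Small clear glass bottle with a band of white paper round it (16 to 42 mm up) and a flat glass disc for a stopper: round body 25 mm across, straight up to 57 mm; neck 13 mm across; stopper disc 22 mm across from 75 to 81 mm (the top). The stopper is fixed. Heights from its underside. Loose, stands upright, weighs 30 to 65 g. Origin: centre of its underside, z up its axis.
- metal_bottle: Small bare aluminium bottle with a black screw cap: round body 24 mm across, straight up to 70 mm; cap 19 mm across from 77 to 89 mm (the top). Heights from its underside. Loose, stands upright, weighs 30 to 65 g. Origin: centre of its underside, z up its axis.
- cup_a: One of four identical square white plastic cups, linked in a row on the drip tray (which cup stands where changes). 43 x 43 mm outside, 26 mm high, 36 mm square inside, its inner floor 3.5 mm above its origin. Origin: centre of its underside, 3 mm above the table; axes parallel to the tray's. Fixed. At the start it holds the amber dropper bottle, which stands on its floor.
- cup_b: One of four identical square white plastic cups, linked in a row on the drip tray (which cup stands where changes). 43 x 43 mm outside, 26 mm high, 36 mm square inside, its inner floor 3.5 mm above its origin. Origin: centre of its underside, 3 mm above the table; axes parallel to the tray's. Fixed. At the start it holds the white nozzle bottle, which stands on its floor.
- cup_c: One of four identical square white plastic cups, linked in a row on the drip tray (which cup stands where changes). 43 x 43 mm outside, 26 mm high, 36 mm square inside, its inner floor 3.5 mm above its origin. Origin: centre of its underside, 3 mm above the table; axes parallel to the tray's. Fixed. At the start it holds the clear stoppered bottle, which stands on its floor.
- cup_d: One of four identical square white plastic cups, linked in a row on the drip tray (which cup stands where changes). 43 x 43 mm outside, 26 mm high, 36 mm square inside, its inner floor 3.5 mm above its origin. Origin: centre of its underside, 3 mm above the table; axes parallel to the tray's. Fixed. At the start it holds the aluminium bottle, which stands on its floor.
- drip_tray: Shallow steel drip tray that carries the row of four cups, 50 x 190 mm, rim 8 mm high, floor 3 mm thick. Origin: centre of its underside, on the table. The row runs along its y axis, which points to the robot's left (turned by up to 9 degrees); cup centres at y = +69, +23, -23, -69 mm, x = 0. It may stand to the left or the right of the rack. Fixed.
- bottle_rack: Grey plastic bottle rack, empty at the start, 50 x 194 mm: a floor whose top is 6 mm above its origin, and over it a plate (24 to 30 mm high) with four round through holes of 34 mm; end panels 36 mm high. Origin: centre of its underside, on the table. The holes lie in a row along its y axis, which points to the robot's left (turned by up to 9 degrees), at y = +69, +23, -23, -69 mm, x = 0. Fixed.

How it is judged (in metres and radians):
At the end, for the whole second after the job is handed in: Each bottle stands upright (within 0.12 rad), at rest, on the floor of the rack (underside 2 to 10.5 mm above the rack's underside), within 8 mm of the centre line and of the centre of its own hole: the one whose cup is k-th from the left in the tray is in the hole k-th from the right (x of dropper_bottle in the frame of bottle_rack between -0.008 and 0.008 m and z of dropper_bottle in the frame of bottle_rack between 0.002 and 0.0105 m and angle between each of dropper_bottle, nozzle_bottle, stopper_bottle, metal_bottle's own z axis and vertical below 0.12 rad and linear speed of each of dropper_bottle, nozzle_bottle, stopper_bottle, metal_bottle below 0.03 m/s and (y of cup_a in the frame of drip_tray below 0.046 m or y of cup_a in the frame of drip_tray above 0.092 m or y of dropper_bottle in the frame of bottle_rack between -0.077 and -0.061 m) and (y of cup_a in the frame of drip_tray below 0 m or y of cup_a in the frame of drip_tray above 0.046 m or y of dropper_bottle in the frame of bottle_rack between -0.031 and -0.015 m) and (y of cup_a in the frame of drip_tray below -0.046 m or y of cup_a in the frame of drip_tray above 0 m or y of dropper_bottle in the frame of bottle_rack between 0.015 and 0.031 m) and (y of cup_a in the frame of drip_tray below -0.092 m or y of cup_a in the frame of drip_tray above -0.046 m or y of dropper_bottle in the frame of bottle_rack between 0.061 and 0.077 m) and x of nozzle_bottle in the frame of bottle_rack between -0.008 and 0.008 m and z of nozzle_bottle in the frame of bottle_rack between 0.002 and 0.0105 m and (y of cup_b in the frame of drip_tray below 0.046 m or y of cup_b in the frame of drip_tray above 0.092 m or y of nozzle_bottle in the frame of bottle_rack between -0.077 and -0.061 m) and (y of cup_b in the frame of drip_tray below 0 m or y of cup_b in the frame of drip_tray above 0.046 m or y of nozzle_bottle in the frame of bottle_rack between -0.031 and -0.015 m) and (y of cup_b in the frame of drip_tray below -0.046 m or y of cup_b in the frame of drip_tray above 0 m or y of nozzle_bottle in the frame of bottle_rack between 0.015 and 0.031 m) and (y of cup_b in the frame of drip_tray below -0.092 m or y of cup_b in the frame of drip_tray above -0.046 m or y of nozzle_bottle in the frame of bottle_rack between 0.061 and 0.077 m) and x of stopper_bottle in the frame of bottle_rack between -0.008 and 0.008 m and z of stopper_bottle in the frame of bottle_rack between 0.002 and 0.0105 m and (y of cup_c in the frame of drip_tray below 0.046 m or y of cup_c in the frame of drip_tray above 0.092 m or y of stopper_bottle in the frame of bottle_rack between -0.077 and -0.061 m) and (y of cup_c in the frame of drip_tray below 0 m or y of cup_c in the frame of drip_tray above 0.046 m or y of stopper_bottle in the frame of bottle_rack between -0.031 and -0.015 m) and (y of cup_c in the frame of drip_tray below -0.046 m or y of cup_c in the frame of drip_tray above 0 m or y of stopper_bottle in the frame of bottle_rack between 0.015 and 0.031 m) and (y of cup_c in the frame of drip_tray below -0.092 m or y of cup_c in the frame of drip_tray above -0.046 m or y of stopper_bottle in the frame of bottle_rack between 0.061 and 0.077 m) and x of metal_bottle in the frame of bottle_rack between -0.008 and 0.008 m and z of metal_bottle in the frame of bottle_rack between 0.002 and 0.0105 m and (y of cup_d in the frame of drip_tray below 0.046 m or y of cup_d in the frame of drip_tray above 0.092 m or y of metal_bottle in the frame of bottle_rack between -0.077 and -0.061 m) and (y of cup_d in the frame of drip_tray below 0 m or y of cup_d in the frame of drip_tray above 0.046 m or y of metal_bottle in the frame of bottle_rack between -0.031 and -0.015 m) and (y of cup_d in the frame of drip_tray below -0.046 m or y of cup_d in the frame of drip_tray above 0 m or y of metal_bottle in the frame of bottle_rack between 0.015 and 0.031 m) and (y of cup_d in the frame of drip_tray below -0.092 m or y of cup_d in the frame of drip_tray above -0.046 m or y of metal_bottle in the frame of bottle_rack between 0.061 and 0.077 m)); the robot touches nothing.
It fails at once if a bottle is tipped over (leans more than 0.6 rad) (angle between any of dropper_bottle, nozzle_bottle, stopper_bottle, metal_bottle's own z axis and vertical above 0.6 rad).
It also fails if it takes over 93 s, if anything falls off the work surface, if the arm or the gripper's body presses on something with over 40 N, if the wrist force passes 120 N, or if a joint passes its speed limit or range.

## Robot

A 6-joint arm with a two-finger parallel gripper is mounted at the origin on a cart in front of the work surface, level with it; the furniture and walls round the work are solid. World frame = base frame: x ahead of the robot, y to its left, z up, the work surface at z = 0. Lengths are in m, angles in degrees, forces in N, time in s.
With the tool pointing down it reaches from about 0.4 to 0.825 m from the base axis. Payload 7 kg.
Tool frame: the origin (TCP) lies at the very end of the fingers, on their centre line; the grasp point (between the pads) lies 19 mm behind it (ctrl.grip_point_offset is the distance from the TCP to the grasp point, in m); x points along the fingers, z is the direction in which the jaws open and shut, and the axes are right-handed (so a half turn about x gives the same grasp; the last joint's range is limited). The gripper opens to 88 mm and grips with 3 to 60 N. Pads are 19 mm wide; open, the fingers measure 130 mm over their backs; the gripper's body (78 mm by 193 mm) begins 47 mm behind the grasp point.
Start: joints at [88.299, 20.546, 0.682, 0, -70.136, -16.507], TCP at [0.211, 0.641, 0.227] pointing down, gripper open.
Joint ranges: [-176.03, 176.03], [-82.01, 121.73], [-58.28, 71.71], [-173.87, 95.51], [-174.79, -0.11], [-173.66, 173.66]. Speed limits (degrees/s): [136.94, 136.94, 172.46, 180, 180, 180].

## Interface

Orientations are given as [roll, pitch, yaw] about the fixed x, y, z axes, in that order (R = Rz(yaw) Ry(pitch) Rx(roll)).
In Python, from plant import get_obs, snapshot, calibration, close_job, ctrl gives the robot as it stands.
- The arm moves only by the tool move_arm, never from a script. Its argument "commands" is a list that holds one entry, the list of rows, each a list of 4 numbers: the shift along the tool's x, y, z in cm, then the turn about the tool's x in rad. In form: [[[dx, dy, dz, spin], ...]]. A call has 1 to 8 rows; each row shifts and turns the commanded pose from where the row before left it, along the tool's axes as they then stand; what a row does not reach is not made up. A row lasts 1/10 s, in which the tool goes at most 50 mm and 8.59 degrees, less where a joint would pass 70% of its speed; a pose out of reach is approached as far as the arm can. A call with a gripper value outside its range is refused whole. "jaw" is the finger opening in cm, from 0 to 8.76, set as the call begins (left out, the last holds). The fingers move at their own pace and stop on an object; the grip force is fixed at half the most. Time passes only in rows, so rows that do not move let the fingers close. It gives the time, the measured TCP pose, the force and the opening at its end, in the units of the state.
- get_obs(): the state, without advancing time (a new reading comes with each control period).
- snapshot(name): name is "side" or "top"; returns (picture, depth): 400x640x3 uint8, red, green, blue; 400x640 float32, m along the optical axis (not along the pixel's ray), 0 where there is no reading.
- calibration(name): a dict with "mtx" (3x3 intrinsics, pixels), "T" (4x4, takes a point from camera to world coordinates). Camera axes: x right, y up, looking along -z (the intrinsics and any distortion apply to the point x, -y, -z); pixel columns grow to the right and rows downward; lengths in m; the calibration is good to about 2 mm. A picture is of the moment at which its call begins. calibration takes no time and is no camera call.
- close_job(): hands the job in, once; it reports no verdict.
The state is a dict: "clock": time; "joint_pos": joint angles; "qvel": joint speeds; "tau": joint torques, N m; "tool_pos": TCP position; "orientation": TCP orientation; "force": force on the tool from outside, world axes, zero at the start; "moment": the same for the moment, N m; "opening": finger opening in m.
Only numpy, scipy, OpenCV 4.12 (cv2) and the standard library are available. Lean on these libraries where they do the work, as an engineer would, in place of code of your own. Each camera call takes 0.05 s, during which the arm holds its last target. There are 200 camera calls.

## Working session

There is one attempt and no reset: what is moved stays moved. The work goes in short steps, Python scripts to look and compute and a tool call to move; the robot and the scene stay as the last step left them, time stands still between calls to the robot, and variables do not carry over. Pictures are saved under pics/ and viewed, about 12 in all and at most 16, crops included, and the job is handed in when it is done.

Besides the shell and the picture viewer there is one more tool, called as name(argument=value, ...) on one line, values as JSON. move_arm: Moves the arm, as the interface text tells. Its arguments: {"type":"object","properties":{"commands":{"type":"array"},"jaw":{"type":"number"}},"required":["commands"]}

```bash
ls; mkdir -p pics; python3 - <<'E'
from plant import *
import cv2,numpy as np
o=get_obs();print(o)
for n in("top","side"):
    p,d=snapshot(n);c=calibration(n);print(n,c);cv2.imwrite(f"pics/{n}0.png",p[:,:,::-1]);np.savez(f"{n}0.npz",p=p,d=d)
E
```

```text
pics
{'clock': 0.0, 'joint_pos': array([ 8.82987195e+01,  2.05895779e+01,  6.34008614e-01, -2.11350441e-02,
       -7.01345092e+01, -1.65081148e+01]), 'qvel': array([ 0.09063677,  0.05646705, -0.05578911,  0.02629421,  0.07070275,
       -0.07408338]), 'tau': array([-9.65349027e-04, -5.82712734e+01,  2.93055135e+01,  6.99697718e+00,
        6.87709486e-03, -1.58548964e-04]), 'tool_pos': array([0.21078429, 0.64073589, 0.22564223]), 'orientation': array([   4.07127585,   89.9077556 , -104.14531704]), 'force': array([-0.04711986,  0.11771186, -0.20420598]), 'moment': array([-0.00891769,  0.01898477,  0.00082957]), 'opening': 0.08796250579714407}
top {'mtx': array([[479.84501337,   0.        , 320.96142597],
       [  0.        , 479.84501337, 193.70305589],
       [  0.        ,   0.        ,   1.        ]]), 'T': array([[ 0.01473631,  0.98232781, -0.18658755,  0.25750712],
       [-0.99953741,  0.00950718, -0.02888894,  0.13940757],
       [-0.02660449,  0.18692695,  0.9820135 ,  1.0479601 ],
       [ 0.        ,  0.        ,  0.        ,  1.        ]])}
side {'mtx': array([[426.07374737,   0.        , 307.55313893],
       [  0.        , 426.07374737, 202.73380152],
       [  0.        ,   0.        ,   1.        ]]), 'T': array([[-0.73631506,  0.26671817, -0.62185332, -0.1516851 ],
       [-0.67651538, -0.27263268,  0.68410405,  0.79626095],
       [ 0.01292544,  0.92440945,  0.38118249,  0.41761718],
       [ 0.        ,  0.        ,  0.        ,  1.        ]])}
```

View pics/top0.png

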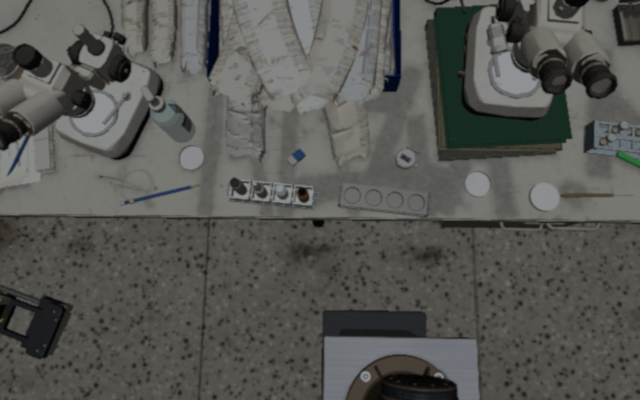

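View pics/side0.png

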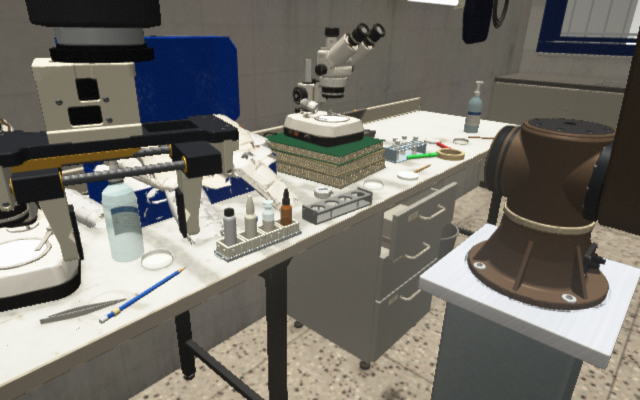

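The top view shows, from left to right, metal (237,187), nozzle (261,189), stopper (282,193) and dropper (304,194) in the cups. The rack is to the right, with holes from about (353,195) to (415,201). The side view confirms this order. Next I'll fit the tray and rack poses from depth.

```bash
cat > h.py <<'E'
import numpy as np,cv2
from plant import calibration
def world(name,d):
    c=calibration(name);K=c["mtx"];T=c["T"]
    v,u=np.mgrid[:d.shape[0],:d.shape[1]]
    P=np.stack([(u-K[0,2])/K[0,0]*d,-(v-K[1,2])/K[1,1]*d,-d],-1)
    return P@T[:3,:3].T+T[:3,3]
def ray(name,u,v,z):
    c=calibration(name);K=c["mtx"];T=c["T"]
    r=T[:3,:3]@np.array([(u-K[0,2])/K[0,0],-(v-K[1,2])/K[1,1],-1]);o=T[:3,3]
    return o+r*(z-o[2])/r[2]
def proj(name,P):
    c=calibration(name);K=c["mtx"];T=c["T"]
    q=(np.asarray(P)-T[:3,3])@T[:3,:3]
    return np.stack([K[0,0]*q[...,0]/-q[...,2]+K[0,2],K[1,1]*q[...,1]/q[...,2]+K[1,2]],-1)
E
python3 - <<'E'
from h import *
z=np.load("top0.npz");p,d=z["p"],z["d"];W=world("top",d)
print("table z",np.median(W[205:212,320:338,2]),W[205:212,320:338,2].std())
for nm,sl in(("tray",(slice(170,216),slice(222,322))),("rack",(slice(176,220),slice(332,436)))):
    w=W[sl].reshape(-1,3)
    for lo,hi in((.012,.045),(.02,.036)):
        q=w[(w[:,2]>lo)&(w[:,2]<hi)]
        r=cv2.minAreaRect((q[:,:2]*1000).astype(np.float32));print(nm,len(q),r,np.median(q[:,2]))
    q=w[w[:,2]>.06]; print(len(q))
big=cv2.resize(p[170:222,222:440],None,fx=3.6,fy=3.6,interpolation=cv2.INTER_CUBIC)
big=np.clip(big*1.5,0,255).astype(np.uint8)
cv2.imwrite("pics/crop0.png",big[:,:,::-1])
E
```

```text
table z -0.000392188712684427 0.001914894680419232
tray 836 ((454.7522888183594, 278.1595458984375), (181.47357177734375, 44.25212860107422), 84.90411376953125) 0.027152792740595788
tray 625 ((454.87957763671875, 278.21319580078125), (181.35562133789062, 43.9400634765625), 84.80863952636719) 0.027778166690251904
489
rack 1391 ((442.55194091796875, 35.482635498046875), (195.4302520751953, 51.03780746459961), 83.72694396972656) 0.029556843727504667
rack 1361 ((442.55194091796875, 35.482635498046875), (195.4302520751953, 51.03780746459961), 83.72694396972656) 0.029525679684372363
21
```

View pics/crop0.png

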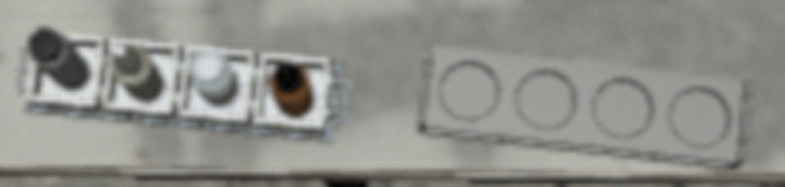

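The crop confirms the poses: the tray is yawed about -5° and the rack about -6.3°, and all four holes are empty. Next: bottle axes, jaw direction and the height of nearby clutter.

```bash
cat > loc.py <<'E'
from h import *
from scipy.optimize import least_squares
TC,TY=np.array([.4548,.2782]),np.radians(-5.1)
RC,RY=np.array([.4426,.0355]),np.radians(-6.3)
def ax(y): return np.array([np.cos(y),np.sin(y)]),np.array([-np.sin(y),np.cos(y)])
YS=[.069,.023,-.023,-.069]
def cup(k): return TC+ax(TY)[1]*YS[k]
def hole(k): return RC-ax(RY)[1]*YS[k]      # target of k-th bottle from left
N=["metal","nozzle","stopper","dropper"];RAD=[.012,.012,.0125,.0125]
SH=[.070,.062,.057,.056]
def fit(W,c,rad,lo,hi):
    w=W[(W[...,2]>lo)&(W[...,2]<hi)&(np.hypot(W[...,0]-c[0],W[...,1]-c[1])<.021)]
    if len(w)<8:return None
    r=least_squares(lambda q:np.hypot(w[:,0]-q[0],w[:,1]-q[1])-rad,c,loss="soft_l1",f_scale=.002)
    return r.x,len(w),np.sqrt(np.mean(r.fun**2))
E
python3 - <<'E'
from loc import *
from plant import get_obs
from scipy.spatial.transform import Rotation as Ro
Wt=world("top",np.load("top0.npz")["d"]);Ws=world("side",np.load("side0.npz")["d"])
np.set_printoptions(precision=4,suppress=True)
for k in range(4):
    print(N[k],"cup",cup(k),"hole",hole(k))
    for n,W in(("top",Wt),("side",Ws)):
        f=fit(W,cup(k),RAD[k],.033,.0065+SH[k]-.002);print("  ",n,f)
ws=Ws[(np.abs(Ws[...,2]-.03)<.004)&(np.abs(Ws[...,0]-.4426)<.06)&(np.abs(Ws[...,1]-.0355)<.12)]
print("side rack",len(ws),cv2.minAreaRect((ws[:,:2]*1000).astype(np.float32)))
m=(Wt[...,0]>.48)&(Wt[...,0]<.58)&(Wt[...,1]>-.08)&(Wt[...,1]<.4);print("clutter max z",[np.round(np.max(Wt[m&(Wt[...,1]>a)&(Wt[...,1]<a+.06)][:,2]),3) for a in np.arange(-.08,.4,.06)])
o=get_obs();R=Ro.from_euler("xyz",o["orientation"],degrees=True).as_matrix();print(R)
E
```

```text
metal cup [0.4609 0.3469] hole [ 0.435  -0.0331]
   top (array([0.4629, 0.3478]), 58, np.float64(0.00045968648546336856))
   side (array([0.4605, 0.3467]), 244, np.float64(0.001024463618728811))
nozzle cup [0.4568 0.3011] hole [0.4401 0.0126]
   top (array([0.4558, 0.3015]), 47, np.float64(0.0014424355077022673))
   side (array([0.4535, 0.3004]), 184, np.float64(0.0009554869842929463))
stopper cup [0.4528 0.2553] hole [0.4451 0.0584]
   top (array([0.4536, 0.2555]), 36, np.float64(0.001268071872270087))
   side (array([0.4513, 0.2548]), 156, np.float64(0.0010779095336555637))
dropper cup [0.4487 0.2095] hole [0.4502 0.1041]
   top (array([0.4479, 0.2093]), 30, np.float64(0.0002763531703250855))
   side (array([0.4454, 0.2086]), 137, np.float64(0.0010429633348422072))
side rack 587 ((439.7183532714844, 35.41600036621094), (196.7515411376953, 54.56322479248047), 84.03811645507812)Traceback (most recent call last):
  File "<stdin>", line 12, in <module>
    return _wrapreduction(a, np.maximum, 'max', axis, None, out,
                          keepdims=keepdims, initial=initial, where=where)
    return ufunc.reduce(obj, axis, dtype, out, **passkwargs)
           ~~~~~~~~~~~~^^^^^^^^^^^^^^^^^^^^^^^^^^^^^^^^^^^^^
ValueError: zero-size array to reduction operation maximum which has no identity
```

```bash
cat > st.py <<'E'
from loc import *
from plant import get_obs
from scipy.spatial.transform import Rotation as Ro
def go(target,yaw=-5.7):
    o=get_obs();R=Ro.from_euler("xyz",o["orientation"],degrees=True).as_matrix()
    tz=np.degrees(np.arctan2(R[1,2],R[0,2]))
    s=(yaw-tz+90)%180-90   # world yaw change needed (tool x down => spin = -s)
    d=np.array(target)-o["tool_pos"]
    print("tcp",np.round(o["tool_pos"],4),"tz yaw",round(tz,2),"spin rad",round(-np.radians(s),3),"tool delta cm",np.round(R.T@d*100,2),"world",np.round(d*100,2),"down",np.round(R[:,0],3),"j",np.round(o["joint_pos"],1),"t",o["clock"])
E
python3 - <<'E'
from st import *
Wt=world("top",np.load("top0.npz")["d"])
for a in np.arange(-.1,.44,.06):
    q=Wt[(Wt[...,0]>.49)&(Wt[...,0]<.57)&(Wt[...,1]>a)&(Wt[...,1]<a+.06)]
    print(round(a,2),len(q),q[:,2].max().round(3) if len(q) else 0)
go([.4547,.301,.2])
E
```

```text
-0.1 1155 0.097
-0.04 965 0.026
0.02 982 0.041
0.08 1163 0.053
0.14 978 0.05
0.2 935 0.016
0.26 1042 0.048
0.32 1064 0.047
0.38 940 0.034
0.44 923 0.018
tcp [0.2108 0.6408 0.2257] tz yaw -108.22 spin rad 1.352 tool delta cm [ 2.61 33.79 24.65] world [ 24.39 -33.98  -2.57] down [-0.    -0.001 -1.   ] j [ 88.3  20.6   0.6  -0.  -70.1 -16.5] t 0.1
```

move_arm(commands=[[[0,0,0,0.135],[0,0,0,0.135],[0,0,0,0.135],[0,0,0,0.135],[0,0,0,0.135],[0,0,0,0.135],[0,0,0,0.135],[0,0,0,0.135]]], jaw=6)

```text
clock: 0.9
tool_pos: [0.2108, 0.6409, 0.226]
orientation: [67.7, 89.9, -102.7]
force: [-0.2, 0.4, -0.1]
opening: 0.06
```

move_arm(commands=[[[0,0,0,0.135],[0,0,0,0.135],[0,0,0,0]]])

```text
clock: 1.2
tool_pos: [0.2109, 0.6409, 0.226]
orientation: [83.7, 89.9, -102.0]
force: [-0.2, -0.1, -0.1]
opening: 0.06
```

```bash
python3 -c "
from st import *
go([.4547,.301,.2])"
```

```text
tcp [0.2109 0.6409 0.226 ] tz yaw 174.33 spin rad 0.0 tool delta cm [  2.63  31.41 -27.63] world [ 24.38 -33.99  -2.6 ] down [-0.    -0.001 -1.   ] j [ 88.3  20.6   0.7  -0.  -70.1 -94. ] t 1.2
```

move_arm(commands=[[[0.3,3.14,-2.76,0],[0.3,3.14,-2.76,0],[0.3,3.14,-2.76,0],[0.3,3.14,-2.76,0],[0.3,3.14,-2.76,0],[0.3,3.14,-2.76,0],[0.3,3.14,-2.76,0],[0.3,3.14,-2.76,0]]])

```text
clock: 2.0
tool_pos: [0.407, 0.3682, 0.2025]
orientation: [-107.4, 90.0, 67.3]
force: [1.0, 0.5, -0.0]
opening: 0.0599
```

move_arm(commands=[[[0.3,3.14,-2.76,0],[0,3.14,-2.76,0],[0,0,0,0],[0,0,0,0]]])

```text
clock: 2.4
tool_pos: [0.4557, 0.301, 0.1995]
orientation: [17.8, 90.0, -167.8]
force: [0.2, 0.5, 0.0]
opening: 0.0601
```

```bash
python3 -c "
from st import *
go([.4547,.301,.043])"
```

```text
tcp [0.4557 0.301  0.1995] tz yaw 174.49 spin rad 0.003 tool delta cm [1.565e+01 1.000e-02 9.000e-02] world [ -0.1   -0.   -15.65] down [-0. -0. -1.] j [ 54.    9.6 -17.9  -0.  -62.5 -59.5] t 2.4
```

move_arm(commands=[[[3,0,0.1,0],[3,0,0,0],[3,0,0,0],[2.5,0,0,0],[2,0,0,0],[1.5,0,0,0],[0.6,0,0,0],[0,0,0,0]]])

```text
clock: 3.2
tool_pos: [0.4535, 0.3025, 0.0429]
orientation: [58.3, 89.9, -127.1]
force: [-0.5, -0.3, 0.5]
opening: 0.0601
```

move_arm(commands=[[[0,0,0,0],[0,0,0,0],[0,0,0,0],[0,0,0,0],[0,0,0,0],[0,0,0,0],[0,0,0,0],[0,0,0,0]]], jaw=1)

```text
clock: 4.0
tool_pos: [0.4544, 0.3021, 0.0438]
orientation: [-136.2, 90.0, 38.2]
force: [0.6, -0.2, 3.8]
opening: 0.0231
```

```bash
python3 -c "
from st import *
from plant import *
go([.4388,.0126,.043]);print(get_obs()['opening'],get_obs()['force'])
p,d=snapshot('side');cv2.imwrite('pics/s1.png',cv2.resize(p[150:270,170:410],None,fx=3,fy=3)[:,:,::-1])"
```

```text
tcp [0.4544 0.3021 0.0438] tz yaw 174.45 spin rad 0.003 tool delta cm [ 0.07 28.97 -1.25] world [ -1.56 -28.95  -0.08] down [ 0.  0. -1.] j [ 54.2  19.4 -28.5   0.  -42.  -59.8] t 4.0
0.023139394202394237 [ 0.59136645 -0.17692961  3.81648886]
```

View pics/s1.png

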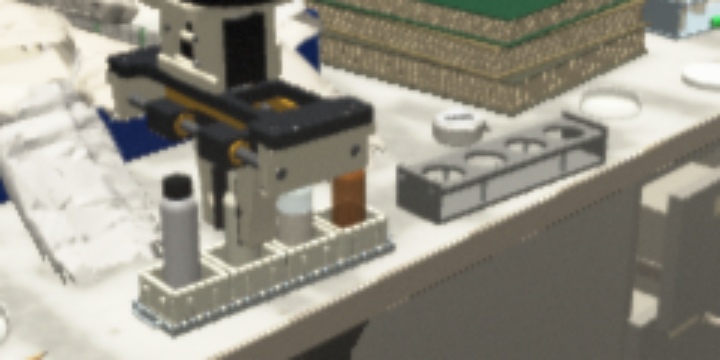

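Jaws stopped at 23 mm on the nozzle bottle, and its neighbours are clear of the gripper. Lift and carry.

move_arm(commands=[[[-0.5,0,0,0],[-1.5,0,0,0],[-2.5,0,0,0],[-2.5,0,0,0],[-2.5,0,0,0],[-2,0,0,0],[-1,0,0,0],[0,0,0,0]]])

```text
clock: 4.85
tool_pos: [0.4546, 0.3025, 0.1698]
orientation: [-121.9, 89.9, 52.5]
force: [0.5, 0.1, 0.4]
opening: 0.0231
```

move_arm(commands=[[[0,1,0,0],[0,2,-0.1,0],[0,3,-0.2,0],[0,3,-0.2,0],[0,3,-0.2,0],[0,3,-0.2,0],[0,3,-0.2,0],[0,3,-0.1,0]]])

```text
clock: 5.65
tool_pos: [0.4444, 0.0891, 0.1675]
orientation: [35.5, 89.9, -150.1]
force: [0.6, -0.6, -0.2]
opening: 0.0232
```

move_arm(commands=[[[0,3,0,0],[0,2.5,0,0],[0,1.5,0,0],[0,0.8,0,0],[0,0,0,0],[0,0,0,0]]])

```text
clock: 6.25
tool_pos: [0.438, 0.0141, 0.1683]
orientation: [25.2, 90.0, -160.4]
force: [-0.9, 0.6, -0.4]
opening: 0.0229
```

```bash
python3 -c "
from st import *
from plant import *
go([.4388,.0137,.043]);print(get_obs()['opening'],get_obs()['force'])
W=world('top',snapshot('top')[1]);Ws=world('side',snapshot('side')[1])
z0=get_obs()['tool_pos'][2]-.0438+.0065
for w in(W,Ws): print(fit(w,np.array([.4388,.0137]),.012,z0+.002,z0+.033))"
```

```text
tcp [0.438  0.0141 0.1683] tz yaw 174.41 spin rad 0.002 tool delta cm [12.53  0.03 -0.08] world [  0.08  -0.04 -12.53] down [-0. -0. -1.] j [ 27.8   0.6 -32.6  -0.  -56.8 -33.4] t 6.25
0.022863769013263317 [-0.94428976  0.56458728 -0.36717058]
None
(array([0.43775518, 0.01273419]), 131, np.float64(0.0015058451362811602))
```

Measured by the same camera, the bottle is within 1 mm of its hole. Lower it.

move_arm(commands=[[[2.5,0,0,0],[3,0,0,0],[2.5,0,0,0],[1.5,0,0,0],[1,0,0,0],[1,0,0,0],[0.8,0,0,0],[0,0,0,0]]])

```text
clock: 7.15
tool_pos: [0.4379, 0.0142, 0.0449]
orientation: [29.5, 89.9, -156.0]
force: [-0.9, -0.2, -1.0]
opening: 0.0232
```

move_arm(commands=[[[0,0,0,0],[0,0,0,0]]])

```text
clock: 7.35
tool_pos: [0.4387, 0.0144, 0.0461]
orientation: [-152.2, 89.9, 22.2]
force: [-0.2, -0.1, 0.4]
opening: 0.0233
```

move_arm(commands=[[[0.15,0,0,0],[0,0,0,0],[0,0,0,0]]])

```text
clock: 7.65
tool_pos: [0.4384, 0.0142, 0.0442]
orientation: [-148.4, 90.0, 26.1]
force: [0.4, 0.3, -0.1]
opening: 0.0235
```

move_arm(commands=[[[0,0,0,0],[0,0,0,0],[0,0,0,0],[0,0,0,0],[0,0,0,0],[0,0,0,0]]], jaw=5.5)

```text
clock: 8.25
tool_pos: [0.4383, 0.0142, 0.0441]
orientation: [28.8, 90.0, -156.7]
force: [-0.6, 0.0, 0.1]
opening: 0.0547
```

move_arm(commands=[[[-0.5,0,0,0],[-2,0,0,0],[-3,0,0,0],[-3,0,0,0],[-3,0,0,0],[-1,0,0,0],[0,0,0,0],[0,0,0,0]]])

```text
clock: 9.05
tool_pos: [0.4377, 0.0141, 0.1684]
orientation: [-6.7, 90.0, 167.7]
force: [-0.0, 0.4, -0.7]
opening: 0.0549
```

```bash
cat > chk.py <<'E'
from st import *
from plant import *
import sys
k=int(sys.argv[1]);z0=.006
P,D=snapshot('side');W=world('side',D);T,E=snapshot('top');Wt=world('top',E)
H=hole(k)
for n,w,h in(('side',W,H-[.0029,0]),('top',Wt,H)):
    f=fit(w,h,RAD[k],.036,z0+SH[k]-.002)
    print(n,'hole',h.round(4),f[0].round(4) if f else f)
    f=[fit(w,h,RAD[k],a,b) for a,b in((.034,.048),(.05,z0+SH[k]-.002))];print('  tilt chk',[g and g[0].round(4) for g in f])
    q=w[np.hypot(w[...,0]-h[0],w[...,1]-h[1])<.015];print('  top z',q[:,2].max().round(4))
cv2.imwrite(f'pics/c{k}.png',cv2.resize(P[150:270,170:410],None,fx=3,fy=3)[:,:,::-1])
E
python3 chk.py 1; python3 -c "
from st import *
go([.4617,.3472,.165])"
```

```text
side hole [0.4372 0.0126] [0.4377 0.0122]
  tilt chk [array([0.4377, 0.0123]), array([0.4377, 0.012 ])]
  top z 0.324
top hole [0.4401 0.0126] None
  tilt chk [None, None]
  top z 0.6124
tcp [0.4375 0.0139 0.1679] tz yaw 174.43 spin rad 0.002 tool delta cm [  0.26 -33.41   0.82] world [ 2.42 33.33 -0.29] down [-0.002 -0.001 -1.   ] j [ 27.8   0.6 -32.6  -0.  -56.8 -33.4] t 9.15
```

View pics/c1.png

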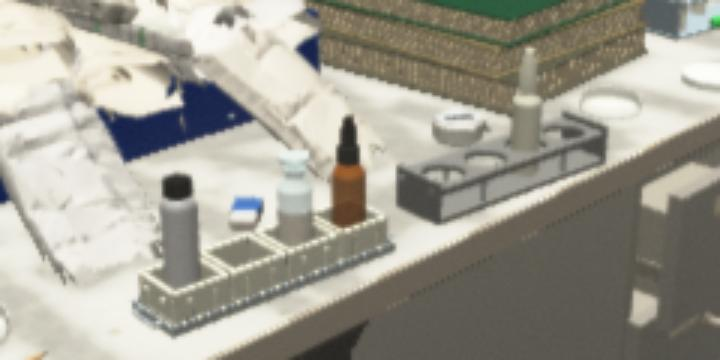

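The nozzle bottle stands upright in the second hole from the right (around (527,110) in the crop). Next is the metal bottle.

move_arm(commands=[[[0,-2,0.1,0],[0,-4,0.1,0],[0,-4,0.1,0],[0,-4,0.1,0],[0,-4,0.1,0],[0,-4,0.1,0],[0,-4,0.1,0],[0,-4,0.1,0]]])

```text
clock: 9.95
tool_pos: [0.4588, 0.3148, 0.1675]
orientation: [57.8, 89.9, -127.8]
force: [0.5, -0.7, -0.6]
opening: 0.055
```

move_arm(commands=[[[0,-2.4,0,0],[0,-1,0,0],[0,0,0,0],[0,0,0,0]]])

```text
clock: 10.35
tool_pos: [0.4622, 0.3463, 0.1681]
orientation: [56.2, 89.9, -129.4]
force: [0.7, -0.5, -0.1]
opening: 0.0549
```

```bash
python3 -c "
from st import *
go([.4617,.3472,.050])"
```

```text
tcp [0.4622 0.3463 0.1681] tz yaw 174.43 spin rad 0.002 tool delta cm [11.81 -0.1   0.05] world [ -0.05   0.09 -11.81] down [-0.001 -0.002 -1.   ] j [ 56.2  14.1 -16.5  -0.  -59.5 -61.8] t 10.35
```

move_arm(commands=[[[2.5,-0.1,0.05,0],[3,0,0,0],[2.5,0,0,0],[2,0,0,0],[1.2,0,0,0],[0.6,0,0,0],[0,0,0,0],[0,0,0,0]]])

```text
clock: 11.15
tool_pos: [0.4627, 0.3487, 0.052]
orientation: [-126.4, 89.9, 48.0]
force: [-0.5, 0.1, -0.0]
opening: 0.0551
```

move_arm(commands=[[[0,0,0,0],[0,0,0,0],[0,0,0,0],[0,0,0,0],[0,0,0,0],[0,0,0,0],[0,0,0,0],[0,0,0,0]]], jaw=1)

```text
clock: 11.95
tool_pos: [0.4624, 0.3485, 0.0512]
orientation: [-134.6, 90.0, 39.9]
force: [0.4, -0.3, 1.9]
opening: 0.0236
```

move_arm(commands=[[[-0.5,0,0,0],[-1.5,0,0,0],[-2.5,0,0,0],[-2.5,0,0,0],[-2.5,0,0,0],[-2,0,0,0],[-1,0,0,0],[0,0,0,0]]])

```text
clock: 12.75
tool_pos: [0.4626, 0.349, 0.1774]
orientation: [-119.6, 89.9, 54.9]
force: [-0.3, 0.3, -0.8]
opening: 0.0232
```

```bash
python3 -c "
from st import *
go([.4337,-.0331,.050])"
```

```text
tcp [0.4626 0.349  0.1774] tz yaw 174.45 spin rad 0.003 tool delta cm [12.66 38.34 -0.8 ] world [ -2.89 -38.21 -12.74] down [ 0.001  0.002 -1.   ] j [ 56.4  13.7 -15.8   0.  -60.4 -61.9] t 12.75
```

move_arm(commands=[[[0,1,0,0],[0,2,-0.1,0],[0,3.5,-0.1,0],[0,3.5,-0.1,0],[0,3.5,-0.1,0],[0,3.5,-0.1,0],[0,3.5,-0.1,0],[0,3.5,-0.1,0]]])

```text
clock: 13.55
tool_pos: [0.4444, 0.1059, 0.175]
orientation: [37.5, 89.9, -148.1]
force: [0.5, 0.0, -0.4]
opening: 0.0234
```

move_arm(commands=[[[0,3.5,-0.1,0],[0,3.5,0,0],[0,3,0,0],[0,2.5,0,0],[0,1.2,0,0],[0,0.5,0,0],[0,0,0,0],[0,0,0,0]]])

```text
clock: 14.35
tool_pos: [0.4332, -0.0322, 0.1759]
orientation: [13.9, 90.0, -171.7]
force: [0.6, 0.5, -0.6]
opening: 0.0232
```

```bash
cat > air.py <<'E'
from st import *
from plant import *
import sys
k=int(sys.argv[1]);b=float(sys.argv[2])  # b: tcp height above underside
o=get_obs();t=o['tool_pos'];W=world('side',snapshot('side')[1]);z0=t[2]-b
print('opening',o['opening'])
f=fit(W,t[:2],RAD[k],z0+.002,z0+b-.003)
h=hole(k)-[.0029,0];print('side bottle',f,'side hole',h)
if f: go(np.r_[t[:2]+h-f[0],b+.006])
E
python3 air.py 0 .0447
```

```text
opening 0.023222066819099038
side bottle (array([ 0.43224538, -0.03432401]), 158, np.float64(0.0015664521765872026)) side hole [ 0.43212833 -0.03308331]
tcp [ 0.4333 -0.032   0.1759] tz yaw 174.48 spin rad 0.003 tool delta cm [12.52 -0.1   0.03] world [ -0.02   0.1  -12.52] down [-0.  0. -1.] j [ 22.   -0.3 -32.4  -0.  -57.9 -27.5] t 14.4
```

move_arm(commands=[[[2.5,-0.1,0,0],[3,0,0,0],[2.5,0,0,0],[1.5,0,0,0],[1,0,0,0],[1,0,0,0],[0.8,0,0,0],[0.2,0,0,0]]])

```text
clock: 15.2
tool_pos: [0.4332, -0.0314, 0.0506]
orientation: [25.4, 90.0, -160.1]
force: [-2.7, -0.6, 9.3]
opening: 0.0237
```

move_arm(commands=[[[0,0,0,0],[0,0,0,0],[0,0,0,0]]])

```text
clock: 15.5
tool_pos: [0.4336, -0.0314, 0.0515]
orientation: [-154.1, 89.9, 20.4]
force: [0.8, 0.2, -0.6]
opening: 0.0233
```

move_arm(commands=[[[0,0,0,0],[0,0,0,0],[0,0,0,0],[0,0,0,0],[0,0,0,0],[0,0,0,0]]], jaw=5.5)

```text
clock: 16.1
tool_pos: [0.4333, -0.0315, 0.0511]
orientation: [-95.3, 90.0, 79.2]
force: [-0.6, -0.3, 0.4]
opening: 0.0546
```

move_arm(commands=[[[-0.5,0,0,0],[-2,0,0,0],[-3,0,0,0],[-3,0,0,0],[-3,0,0,0],[-1,0,0,0],[0,0,0,0],[0,0,0,0]]])

```text
clock: 16.9
tool_pos: [0.4328, -0.0316, 0.1754]
orientation: [-9.3, 90.0, 165.1]
force: [-0.2, 0.3, -0.4]
opening: 0.0548
```

```bash
python3 chk.py 0; python3 -c "
from st import *
go([.4525,.2552,.165])"
```

```text
side hole [ 0.4321 -0.0331] [ 0.4327 -0.0335]
  tilt chk [array([ 0.4327, -0.0334]), array([ 0.4328, -0.0335])]
  top z 0.3307
top hole [ 0.435  -0.0331] None
  tilt chk [None, None]
  top z 0.6193
tcp [ 0.4325 -0.0318  0.1748] tz yaw 174.43 spin rad 0.002 tool delta cm [  0.96 -28.75   0.79] world [ 2.   28.7  -0.98] down [-0.002 -0.001 -1.   ] j [ 22.   -0.2 -32.5  -0.  -57.9 -27.6] t 17.0
```

View pics/c0.png

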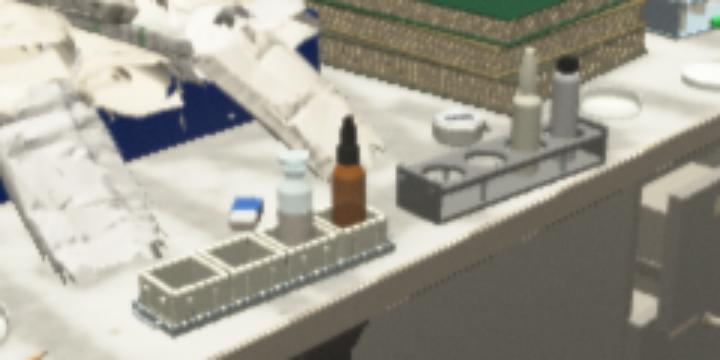

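Metal is upright in the right-end hole (about (565,100)). Stopper bottle next, gripped about 2 mm off-centre so the gripper stays clear of the nozzle tip when placing.

move_arm(commands=[[[0,-2,0.1,0],[0,-3.5,0.1,0],[0,-3.5,0.1,0],[0,-3.5,0.1,0],[0,-3.5,0.1,0],[0,-3.5,0.1,0],[0,-3.5,0.1,0],[0,-3,0.1,0]]])

```text
clock: 17.8
tool_pos: [0.45, 0.2294, 0.1747]
orientation: [53.0, 89.9, -132.6]
force: [1.3, -0.2, 0.4]
opening: 0.055
```

move_arm(commands=[[[0,-2,0,0],[0,-1,0,0],[0,0,0,0],[0,0,0,0]]])

```text
clock: 18.2
tool_pos: [0.4532, 0.2569, 0.1756]
orientation: [50.0, 89.9, -135.6]
force: [0.9, 0.0, 0.1]
opening: 0.0552
```

```bash
python3 -c "
from st import *
go([.4525,.2575,.042])"
```

```text
tcp [0.4532 0.2569 0.1756] tz yaw 174.42 spin rad 0.002 tool delta cm [13.36 -0.06  0.06] world [ -0.07   0.06 -13.36] down [-0.001 -0.001 -1.   ] j [ 51.2   8.4 -22.8  -0.  -58.9 -56.7] t 18.2
```

move_arm(commands=[[[2.5,0,0.1,0],[3,0,0,0],[3,0,0,0],[2.5,0,0,0],[1.5,0,0,0],[0.9,0,0,0],[0,0,0,0],[0,0,0,0]]])

```text
clock: 19.0
tool_pos: [0.4529, 0.2578, 0.0428]
orientation: [-136.5, 90.0, 37.9]
force: [0.2, -0.2, 0.8]
opening: 0.0546
```

move_arm(commands=[[[0,0,0,0],[0,0,0,0],[0,0,0,0],[0,0,0,0],[0,0,0,0],[0,0,0,0],[0,0,0,0],[0,0,0,0]]], jaw=1)

```text
clock: 19.8
tool_pos: [0.4526, 0.2581, 0.0422]
orientation: [-139.8, 90.0, 34.7]
force: [-0.6, 0.8, 3.3]
opening: 0.024
```

move_arm(commands=[[[-0.5,0,0,0],[-1.5,0,0,0],[-2.5,0,0,0],[-2.5,0,0,0],[-2.5,0,0,0],[-2,0,0,0],[-1,0,0,0],[0,0,0,0]]])

```text
clock: 20.6
tool_pos: [0.4529, 0.2585, 0.1683]
orientation: [-124.1, 89.9, 50.3]
force: [0.3, 0.7, -1.0]
opening: 0.0241
```

```bash
python3 -c "
from st import *
go([.4438,.0605,.050])"
```

```text
tcp [0.4529 0.2585 0.1683] tz yaw 174.44 spin rad 0.002 tool delta cm [11.79 19.81 -1.  ] world [ -0.91 -19.8  -11.83] down [ 0.002  0.002 -1.   ] j [ 51.3   8.8 -23.4   0.  -57.7 -56.9] t 20.6
```

move_arm(commands=[[[0,1,0,0],[0,2,-0.1,0],[0,3,-0.2,0],[0,3,-0.2,0],[0,3,-0.2,0],[0,3,-0.2,0],[0,2,-0.1,0],[0,1.5,0,0]]])

```text
clock: 21.4
tool_pos: [0.4432, 0.0703, 0.1661]
orientation: [33.3, 89.9, -152.3]
force: [0.5, 0.6, -0.1]
opening: 0.0243
```

move_arm(commands=[[[0,0.8,0,0],[0,0.4,0,0],[0,0,0,0],[0,0,0,0]]])

```text
clock: 21.8
tool_pos: [0.4435, 0.0614, 0.167]
orientation: [-77.8, 90.0, 96.7]
force: [0.0, -0.5, 0.1]
opening: 0.0239
```

```bash
python3 air.py 2 .0357
```

```text
opening 0.023915932846700568
side bottle (array([0.44269018, 0.05813911]), 143, np.float64(0.0013428987372323693)) side hole [0.44222389 0.0583611 ]
tcp [0.4435 0.0615 0.167 ] tz yaw 174.48 spin rad 0.003 tool delta cm [12.53 -0.    0.05] world [-5.000e-02  1.000e-02 -1.253e+01] down [-0.  0. -1.] j [ 33.3   1.7 -31.7  -0.  -56.6 -38.8] t 21.85
```

move_arm(commands=[[[2.5,0,0,0],[3,0,0,0],[2.5,0,0,0],[1.5,0,0,0],[1,0,0,0],[1,0,0,0],[0.7,0,0,0],[0.2,0,0,0]]])

```text
clock: 22.65
tool_pos: [0.4433, 0.061, 0.0426]
orientation: [37.6, 90.0, -147.9]
force: [0.7, -0.1, -0.1]
opening: 0.0242
```

move_arm(commands=[[[0.1,0,0,0],[0,0,0,0],[0,0,0,0]]])

```text
clock: 22.95
tool_pos: [0.4436, 0.0611, 0.0425]
orientation: [-145.4, 89.9, 29.1]
force: [-0.3, -0.4, -0.9]
opening: 0.0243
```

move_arm(commands=[[[0,0,0,0],[0,0,0,0],[0,0,0,0],[0,0,0,0],[0,0,0,0],[0,0,0,0]]], jaw=5.5)

```text
clock: 23.55
tool_pos: [0.4433, 0.0609, 0.0421]
orientation: [69.0, 90.0, -116.5]
force: [0.1, -0.8, -0.3]
opening: 0.0548
```

move_arm(commands=[[[-0.5,0,0,0],[-2,0,0,0],[-3,0,0,0],[-3,0,0,0],[-3,0,0,0],[-1,0,0,0],[0,0,0,0],[0,0,0,0]]])

```text
clock: 24.35
tool_pos: [0.4428, 0.0608, 0.1664]
orientation: [1.3, 90.0, 175.8]
force: [-0.3, 0.9, -0.3]
opening: 0.0549
```

```bash
python3 chk.py 2; python3 -c "
from st import *
go([.4467,.2090,.165])"
```

```text
side hole [0.4422 0.0584] [0.4427 0.0577]
  tilt chk [array([0.443 , 0.0577]), array([0.4427, 0.0577])]
  top z 0.3214
top hole [0.4451 0.0584] None
  tilt chk [None, None]
  top z 0.6106
tcp [0.4426 0.0606 0.1659] tz yaw 174.43 spin rad 0.002 tool delta cm [  0.07 -14.81   1.03] world [ 0.41 14.84 -0.09] down [-0.002 -0.001 -1.   ] j [ 33.2   1.7 -31.8  -0.  -56.6 -38.8] t 24.45
```

View pics/c2.png

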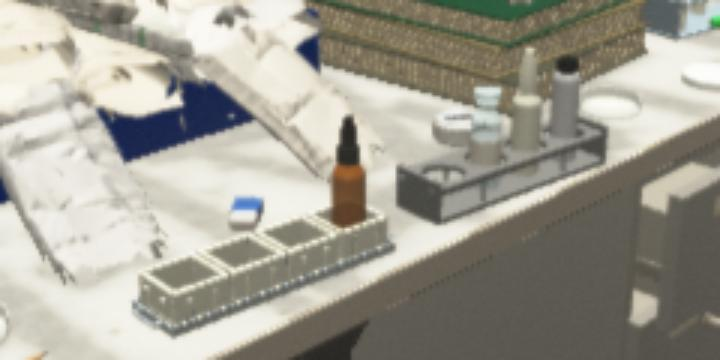

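Stopper is upright in the third hole from the right (about (487,130)). Dropper last.

move_arm(commands=[[[0,-1,0.2,0],[0,-2.5,0.2,0],[0,-3,0.2,0],[0,-3,0.2,0],[0,-2.7,0.2,0],[0,-1.7,0,0],[0,-0.9,0,0],[0,0,0,0]]])

```text
clock: 25.25
tool_pos: [0.4476, 0.2098, 0.1665]
orientation: [53.9, 89.9, -131.6]
force: [0.0, -0.9, -0.4]
opening: 0.0551
```

move_arm(commands=[[[0,0,0,0],[0,0,0,0]]])

```text
clock: 25.45
tool_pos: [0.4476, 0.2083, 0.167]
orientation: [42.1, 90.0, -143.5]
force: [-0.4, 0.2, -0.9]
opening: 0.0552
```

```bash
python3 -c "
from st import *
go([.4467,.2095,.041])"
```

```text
tcp [0.4476 0.2083 0.167 ] tz yaw 174.39 spin rad 0.002 tool delta cm [12.6  -0.11  0.1 ] world [ -0.09   0.12 -12.6 ] down [-0. -0. -1.] j [ 47.8   6.3 -26.6  -0.  -57.1 -53.4] t 25.45
```

move_arm(commands=[[[2.5,0,0.1,0],[3,0,0,0],[3,0,0,0],[2,0,0,0],[1.3,0,0,0],[0.8,0,0,0],[0,0,0,0],[0,0,0,0]]])

```text
clock: 26.25
tool_pos: [0.4471, 0.2092, 0.0416]
orientation: [-141.4, 90.0, 33.0]
force: [0.4, 0.1, -0.1]
opening: 0.055
```

move_arm(commands=[[[0,0,0,0],[0,0,0,0],[0,0,0,0],[0,0,0,0],[0,0,0,0],[0,0,0,0],[0,0,0,0],[0,0,0,0]]], jaw=1)

```text
clock: 27.05
tool_pos: [0.4468, 0.2094, 0.0412]
orientation: [-136.7, 90.0, 37.7]
force: [-0.8, -0.0, 2.1]
opening: 0.0242
```

move_arm(commands=[[[-0.5,0,0,0],[-1.5,0,0,0],[-2.5,0,0,0],[-2.5,0,0,0],[-2.5,0,0,0],[-2,0,0,0],[-1,0,0,0],[0,0,0,0]]])

```text
clock: 27.85
tool_pos: [0.4472, 0.2098, 0.1672]
orientation: [-127.6, 89.9, 46.9]
force: [0.3, -0.5, -0.6]
opening: 0.0238
```

```bash
python3 -c "
from st import *
go([.4489,.1041,.050])"
```

```text
tcp [0.4472 0.2098 0.1672] tz yaw 174.44 spin rad 0.003 tool delta cm [11.7  10.52 -1.18] world [  0.17 -10.57 -11.72] down [ 0.002  0.002 -1.   ] j [ 48.    6.2 -26.7   0.  -57.  -53.5] t 27.85
```

move_arm(commands=[[[0,1,-0.1,0],[0,2,-0.3,0],[0,2.5,-0.4,0],[0,2.5,-0.4,0],[0,1.5,0,0],[0,0.8,0,0],[0,0.2,0,0],[0,0,0,0]]])

```text
clock: 28.65
tool_pos: [0.4485, 0.1037, 0.1659]
orientation: [27.6, 90.0, -157.9]
force: [0.7, 0.2, -1.6]
opening: 0.0239
```

move_arm(commands=[[[0,0,0,0],[0,0,0,0]]])

```text
clock: 28.85
tool_pos: [0.4486, 0.1042, 0.166]
orientation: [-130.5, 90.0, 44.0]
force: [-0.1, -0.1, -0.4]
opening: 0.024
```

```bash
python3 air.py 3 .0347
```

```text
opening 0.024029680919629023
side bottle (array([0.44792493, 0.10339395]), 141, np.float64(0.0013692069899373031)) side hole [0.44727167 0.10408331]
tcp [0.4486 0.1042 0.166 ] tz yaw 174.49 spin rad 0.003 tool delta cm [12.53 -0.06  0.07] world [ -0.06   0.07 -12.53] down [-0.  0. -1.] j [ 37.7   3.  -30.4  -0.  -56.6 -43.2] t 28.9
```

move_arm(commands=[[[2.5,0,0,0],[3,0,0,0],[2.5,0,0,0],[1.5,0,0,0],[1,0,0,0],[1,0,0,0],[0.7,0,0,0],[0.2,0,0,0]]])

```text
clock: 29.7
tool_pos: [0.4484, 0.1036, 0.0416]
orientation: [41.1, 90.0, -144.4]
force: [-0.6, 0.5, 0.6]
opening: 0.0237
```

move_arm(commands=[[[0.1,0,0,0],[0,0,0,0],[0,0,0,0]]])

```text
clock: 30.0
tool_pos: [0.4488, 0.1038, 0.0415]
orientation: [-140.5, 90.0, 34.0]
force: [-0.1, -0.2, -0.5]
opening: 0.024
```

move_arm(commands=[[[0,0,0,0],[0,0,0,0],[0,0,0,0],[0,0,0,0],[0,0,0,0],[0,0,0,0]]], jaw=5.5)

```text
clock: 30.6
tool_pos: [0.4485, 0.1036, 0.0411]
orientation: [-154.7, 90.0, 19.7]
force: [0.8, 0.3, -0.3]
opening: 0.0539
```

move_arm(commands=[[[-0.5,0,0,0],[-2,0,0,0],[-3,0,0,0],[-3,0,0,0],[-3,0,0,0],[-1,0,0,0],[0,0,0,0],[0,0,0,0]]])

```text
clock: 31.4
tool_pos: [0.448, 0.1034, 0.1655]
orientation: [4.0, 90.0, 178.4]
force: [-1.1, 0.0, -0.7]
opening: 0.0552
```

move_arm(commands=[[[-1,-2,0,0],[-1,-4,0,0],[-1,-4,0,0],[-1,-4,0,0],[-1,-4,0,0],[0,-4,0,0],[0,-4,0,0],[0,-3,0,0]]])

```text
clock: 32.2
tool_pos: [0.476, 0.394, 0.2136]
orientation: [57.7, 89.8, -127.8]
force: [0.8, -0.6, -0.7]
opening: 0.0551
```

move_arm(commands=[[[0,0,0,0],[0,0,0,0],[0,0,0,0],[0,0,0,0]]])

```text
clock: 32.6
tool_pos: [0.4765, 0.3913, 0.2157]
orientation: [56.5, 90.0, -129.1]
force: [0.2, 0.2, 0.7]
opening: 0.0553
```

```bash
for k in 0 1 2 3; do echo $k; python3 chk.py $k; done
```

```text
0
side hole [ 0.4321 -0.0331] [ 0.4329 -0.0333]
  tilt chk [array([ 0.4333, -0.0336]), array([ 0.4325, -0.0334])]
  top z 0.097
top hole [ 0.435  -0.0331] [ 0.4354 -0.033 ]
  tilt chk [array([ 0.4356, -0.0327]), array([ 0.4354, -0.033 ])]
  top z 0.0996
1
side hole [0.4372 0.0126] [0.4374 0.0127]
  tilt chk [array([0.4371, 0.013 ]), array([0.4375, 0.0125])]
  top z 0.1127
top hole [0.4401 0.0126] [0.4404 0.0132]
  tilt chk [array([0.4405, 0.0131]), array([0.4404, 0.0133])]
  top z 0.1139
2
side hole [0.4422 0.0584] [0.4427 0.0582]
  tilt chk [array([0.4427, 0.0583]), array([0.4427, 0.0582])]
  top z 0.089
top hole [0.4451 0.0584] [0.4452 0.0584]
  tilt chk [array([0.4451, 0.0585]), array([0.4453, 0.0582])]
  top z 0.091
3
side hole [0.4473 0.1041] [0.4479 0.103 ]
  tilt chk [array([0.4479, 0.1029]), array([0.4475, 0.103 ])]
  top z 0.1048
top hole [0.4502 0.1041] [0.4504 0.1036]
  tilt chk [array([0.4501, 0.1039]), array([0.4506, 0.1034])]
  top z 0.1054
```

View pics/c3.png

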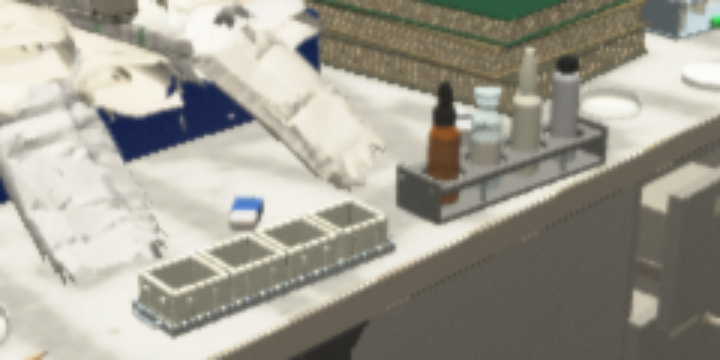

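All four bottles stand upright and centred in the rack: dropper (444,145), stopper (487,130), nozzle (527,110) and metal (565,100). Handing in.

```bash
python3 -c "
from plant import *
print(close_job())"
```

```text
the job is handed in; nothing more can be done
None
```

All four bottles are now in the grey rack in reverse order. From the right-hand end hole, they stand metal, nozzle, stopper, dropper. I handed the job in at about 33 s of the 93 s allowed.

- **Position:** the last depth fits from both cameras put each bottle within about 1.3 mm of its hole centre.
- **Upright and seated:** the upper and lower parts of each body line up, so none is leaning noticeably. The measured tops are 0–5 mm above what standing on the rack floor would give. The largest excess, for metal and stopper, is within the depth noise and stray background points.
- **Clearance:** the gripper was parked well away from the bottles and touched nothing. The forces reported at the end of each move never went above 10 N.
- **Disagreement:** the two cameras differed by about 2.5 mm in x. I used the midpoint for the moves and checked each bottle against its hole within the same camera.

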